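# Open the tight salsa jar in the oak jar brace and keep hold of its cap

## Task

Slide the capped square jar sideways along the table, without lifting it, until it stands centred between the two oak cheeks of the jar brace, which keep it from turning. Then unscrew its tight cap counter-clockwise until the threads let go, raise the cap just clear of the jar's mouth (about a centimetre) and finish there, still holding the cap level above the open jar; nothing is put down or let go at the end. Leave the jar standing in the brace and do not disturb the other things on the table.

Things in the scene. Friction and masses are not known exactly. Their poses are not given: they have to be found in the camera images.
- jar_center (a point): Loose brown glazed jar, 0.4 to 0.8 kg with its cap: square body 66 x 66 mm, 58 mm high, on the table, then a round neck 42 mm across up to the mouth. This point is the centre of the square body, 29 mm above its underside; z up, x and y square to its sides. Starts left or right of the brace, yaw within 0.7 rad. Unbraced it turns with its cap. Dragged by its cap it can tip, least so along the fingers' closing line.
- jar_mouth (a point): Centre of the jar's mouth (the rim), 88 mm above the jar's underside; same axes as the jar.
- jar: The jar itself: origin at the centre of its underside, same axes as point jar_center.
- cap_center (a point): Centre, half-way up, of the jar's aluminium cap: twelve-sided, 62 mm across flats (one flat faces its x axis, the others every 30 degrees), 25 mm high, 0.07 kg. Screwed on, its lower edge is 70 mm and its top 95 mm above the table, and this point 5.5 mm below the mouth's height; between the lower edge and the jar's square shoulder (58 mm up) the neck is free for 12 mm. z up.
- cap: The cap itself, origin at the centre of its lower edge. Like a jam-jar lid, lugs hold it against a springy seal: it turns without rising, against 0.3 to 0.5 N m (grip firmly). Its x axis starts 0 to 0.14 rad counter-clockwise (from above) of the jar's; turned counter-clockwise to between 1.05 and 1.4 rad it is free and lifts straight off (20 mm to get its edge above the mouth); at 1.43 rad is a stop.
- brace: Jar brace fixed to the table: two parallel oak cheeks 30 mm high, 20 mm thick, 70 mm long, with a 72 mm wide slot between them, open at both ends; the ends flare out over a further 20 mm. Origin on the table at the slot's centre; y along the slot, x across it, z up. The jar enters from either end along y, any of its sides first, with 3 mm play each side.
- salt_bowl: Bystander, to be left alone: white stone salt bowl, 76 mm across, 36 mm high; origin at the centre of its underside.
- jarrito: Bystander, to be left alone: brown glazed ceramic jarrito (mug), 84 mm wide with a handle, 88 mm high; origin at the centre of its underside.
- spoon: Bystander, to be left alone: wooden spoon, 240 mm long; origin at the centre of its underside.
- tongs: Bystander, to be left alone: stainless steel tongs clipped shut, 240 mm long, 22 mm high; origin at the centre of its underside.
- grinder: Bystander, to be left alone: turned wooden pepper grinder, 52 mm across, 112 mm high; origin at the centre of its underside.
Mind the look-alikes: they are no part of the job. What is shaped like the jar but green or turquoise is not meant. Leave any purple look-alike of the cap alone.

How it is judged:
By the outcome, as a careful person would: the job done as asked, in the order asked, and still so for the second after the job is handed in, while the arm keeps its last pose, push and grip.
It also fails if it takes over 72 s, if anything falls off the work surface, if the arm or the gripper's body presses on something with over 40 N, if the wrist force passes 120 N, or if a joint passes its speed limit or range.

## Robot

A 7-joint arm with a two-finger parallel gripper is mounted at the origin on the work surface. World frame = base frame: x ahead of the robot, y to its left, z up, the work surface at z = 0. Lengths are in m, angles in rad, forces in N, time in s.
With the tool pointing down it reaches from about 0.4 to 0.85 m from the base axis. Payload 4.5 kg.
Tool frame: the origin (TCP) lies at the centre of the arm's flange, where the gripper is bolted on; the fingertips stand 166 mm ahead of it and the grasp point (between the pads) lies 147 mm ahead of it (r.grip_depth is the distance from the TCP to the grasp point, in m); z points along the fingers, y is the line along which they close (so a half turn about z gives the same grasp; the last joint's range is limited). The gripper opens to 88 mm and grips with 3 to 60 N. Pads are 18 mm wide; open, the fingers measure 123 mm over their backs; the gripper's body (75 mm by 187 mm) begins 45 mm behind the grasp point.
Start: joints at [0.034, 0.689, -0.195, 1.565, 0.157, 0.902, -0.215], TCP at [0.625, 0, 0.405] pointing down, gripper open.
Joint ranges: [-3.01, 3.01], [-0.46, 2.08], [-1.47, 1.51], [0.13, 2.56], [-1, 4.14], [0.04, 2.09], [-2.66, 2.66]. Speed limits (rad/s): [2.57, 2.57, 3.14, 3.14, 3.14, 3.14, 3.14].

## Interface

Orientations are given as a unit quaternion [x, y, z, w].
In Python, from plant import status, cams, r, finder gives the robot as it stands.
- The arm moves only by the tool play_rows, never from a script. Its argument "rows" is a list of rows, each a list of 7 numbers: the opening in per cent of the stroke, from 0 (shut) to 100 (fully open), then the shift along the tool's x, y, z in m, then the turn, a rotation vector about the tool's x, y, z in degrees. A call has 1 to 8 rows; each row shifts and turns the commanded pose from where the row before left it, along the tool's axes as they then stand; what a row does not reach is not made up. A row lasts 1/8 s, in which the tool goes at most 62.5 mm and 10.7 degrees, less where a joint would pass 70% of its speed; a pose out of reach is approached as far as the arm can. A call with a gripper value outside its range is refused whole. The fingers move at their own pace and stop on an object; "grip_force" is the grip in N (left out, the last holds). Time passes only in rows, so rows that do not move let the fingers close. It gives the time, the measured TCP pose, the force, the opening and the grip force at its end, in the units of the state.
- status.get_state(): the state, without advancing time (a new reading comes with each control period).
- cams.snapshot(name): name is "scene" or "side" or "wrist"; returns the picture (480x640x3 uint8, red, green, blue); there is no depth.
- cams.camera_params(name): a dict with "vfov" (degrees; the focal length in pixels is half the picture's height over the tangent of half this angle, whatever the lens; pixels are square), "cx", "cy" (the principal point, pixels), "distortion" ([k1, k2, p1, p2, k3] as OpenCV has them; the pictures are not rectified), "R" (3x3) and "t" (3): a world point X has camera coordinates R X + t; the wrist camera has in their place "tool_from_camera" (4x4, takes a point from camera to tool coordinates, whose origin is the TCP and whose axes are the flange's). Camera axes: x right, y down, z forward; pixel columns grow to the right and rows downward; lengths in m; the calibration is good to about 2 mm. A picture is of the moment at which its call begins: read the wrist's pose just before it. camera_params takes no time and is no camera call.
- r.finish_job(): hands the job in; it is judged then, once.
Trained networks look in the newest picture that a camera, given by its name, has taken for a name from the list of things; names that differ only in an ending like _2 or _b are one class to them, and where a whole thing is asked for, a point or a joint stands for the part that bears it (a point fixed in the world has none). Each returns a list of dicts, best first, with "score" (0 to 1); they miss things now and then, are a little off and sometimes report something else, mostly with a low value. They report only what shows in the picture. A call takes as long as a camera call. They do not tell look-alikes from the thing itself.
- finder.spot_in(camera, label): "at" ([x, y, z] in m, in the coordinates of the camera as it stood for that picture, good to about 4 mm: the middle of the surface that is visible of it).
- finder.regions_of(camera, label): "mask" (480x640 bool, what is visible of it).
The state is a dict: "clock": time; "q": joint angles; "qd": joint speeds; "joint_torque": joint torques, N m; "tool_pos": TCP position; "eef_rot": TCP orientation; "contact_force": force on the tool from outside, world axes, zero at the start; "moment": the same for the moment, N m; "opening": opening from 0.0 (shut) to 1.0 (fully open); "finger_force": force on a finger pad.
Only numpy, scipy, OpenCV 4.12 (cv2) and the standard library are available. Lean on these libraries where they do the work, as an engineer would, in place of code of your own. Each camera call takes 0.05 s, during which the arm holds its last target. There are 200 camera calls.

## Working session

There is one attempt and no reset: what is moved stays moved. The work goes in short steps, Python scripts to look and compute and a tool call to move; the robot and the scene stay as the last step left them, time stands still between calls to the robot, and variables do not carry over. Pictures are saved under pics/ and viewed, at most 10 in all, crops included, and the job is handed in when it is done.

Besides the shell and the picture viewer there is one more tool, called after "Request:" as name(argument=value, ...) on one line, values as JSON. play_rows: Moves the arm, as the interface text tells. Its arguments: {"type":"object","properties":{"rows":{"type":"array","items":{"type":"array","items":{"type":"number"}}},"grip_force":{"type":"number"}},"required":["rows"]}

```bash
mkdir -p pics; ls
cat > h.py <<'E'
import numpy as np, cv2
from plant import status, cams, r, finder
from scipy.spatial.transform import Rotation as Ro
def cam(n):
    p=cams.camera_params(n); f=240/np.tan(np.radians(p['vfov'])/2)
    K=np.array([[f,0,p['cx']],[0,f,p['cy']],[0,0,1]]); D=np.array(p['distortion'],float)
    if 'R' in p: R=np.array(p['R']); t=np.array(p['t'])
    else:
        s=status.get_state(); T=np.eye(4); T[:3,:3]=Ro.from_quat(s['eef_rot']).as_matrix(); T[:3,3]=s['tool_pos']
        W=np.linalg.inv(T@np.array(p['tool_from_camera'])); R=W[:3,:3]; t=W[:3,3]
    return K,D,R,t
def toworld(c,x): K,D,R,t=c; return R.T@(np.array(x)-t)
def onplane(c,uv,z):
    K,D,R,t=c; n=cv2.undistortPoints(np.array(uv,float).reshape(-1,1,2),K,D).reshape(-1,2)
    d=np.c_[n,np.ones(len(n))]@R; o=-R.T@t
    return o+d*((z-o[2])/d[:,2])[:,None]
def proj(c,X): K,D,R,t=c; return cv2.projectPoints(np.array(X,float).reshape(-1,1,3),cv2.Rodrigues(R)[0],t,K,D)[0].reshape(-1,2)
def snap(n,f=None):
    c=cam(n); im=cams.snapshot(n)
    if f: cv2.imwrite('pics/'+f,im[:,:,::-1])
    return c,im
E
python3 - <<'E'
from h import *
print(status.get_state())
for n in ['scene','side']:
    c,im=snap(n,n+'0.png')
    for l in ['jar','cap','brace']:
        for d in finder.spot_in(n,l): 
            w=toworld(c,d['at']); print(n,l,round(d['score'],2),w.round(3),proj(c,w).round(0))
snap('wrist','wrist0.png')
E
```

```text
pics
{'clock': 0.0, 'q': array([ 0.03378822,  0.689992  , -0.1945465 ,  1.56635639,  0.1573217 ,
        0.90252256, -0.21510285]), 'qd': array([-1.89240359e-03, -8.27539388e-05, -3.98170235e-04, -7.95576131e-04,
       -5.16236543e-04,  1.46974684e-04, -3.18445243e-05]), 'joint_torque': array([ 3.38560185e-04, -5.27571630e+01, -1.26686912e+00, -1.53434461e+01,
       -5.26333472e-02,  6.56995355e-03,  1.65937727e-04]), 'tool_pos': array([ 6.24662507e-01, -9.52935309e-06,  4.03902293e-01]), 'eef_rot': array([ 7.07059296e-01,  7.07153638e-01, -7.11620784e-04, -6.15327223e-04]), 'contact_force': array([-1.08866773, -0.05615456,  0.0021683 ]), 'moment': array([ 0.00569147, -0.03679345,  0.04317525]), 'finger_force': 0.0, 'opening': 0.9998035153737139}
scene jar 0.89 [ 0.443 -0.243  0.058] [[204. 266.]]
scene jar 0.82 [ 0.583 -0.197  0.04 ] [[265. 287.]]
scene jar 0.82 [ 0.571 -0.313  0.06 ] [[222. 306.]]
scene cap 0.9 [ 0.569 -0.184  0.1  ] [[263. 260.]]
scene cap 0.7 [ 0.679 -0.199  0.022] [[298. 313.]]
scene cap 0.7 [ 0.652 -0.402  0.068] [[218. 346.]]
scene brace 0.91 [0.467 0.161 0.031] [[322. 206.]]
side jar 0.77 [ 0.541 -0.309  0.059] [[418. 332.]]
side jar 0.67 [ 0.412 -0.243  0.056] [[331. 341.]]
side jar 0.65 [ 0.543 -0.195  0.04 ] [[376. 307.]]
side cap 0.98 [ 0.552 -0.185  0.095] [[378. 278.]]
side cap 0.91 [ 0.66  -0.196  0.024] [[424. 294.]]
side cap 0.17 [ 0.538 -0.196  0.04 ] [[374. 308.]]
side brace 0.71 [0.469 0.164 0.023] [[246. 244.]]
side brace 0.49 [ 0.555 -0.188  0.098] [[380. 277.]]
```

View pics/scene0.png

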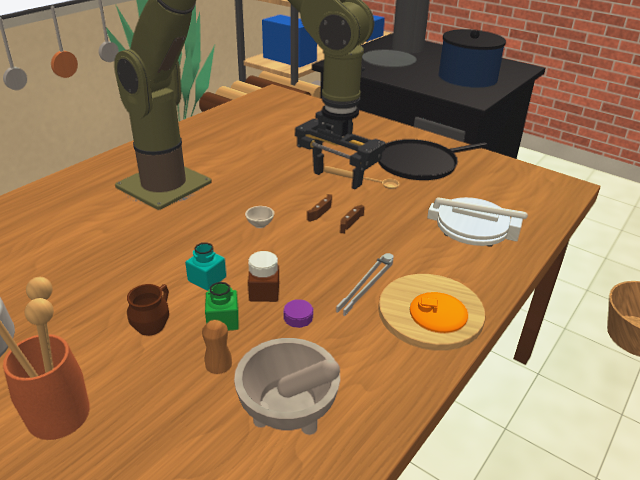

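View pics/side0.png

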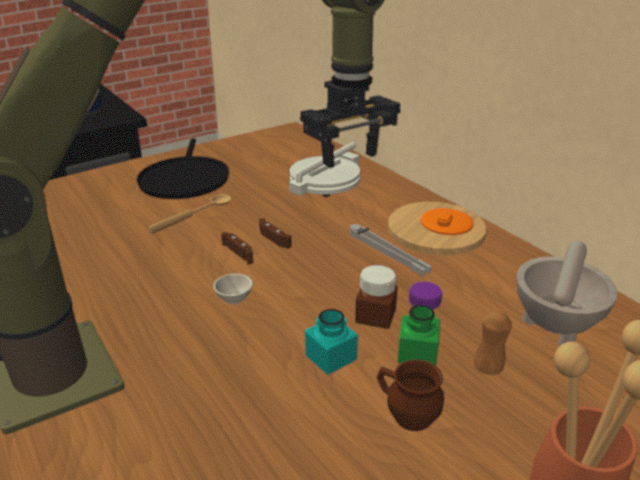

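The jar meant is the brown one with the whitish metal cap: scene (264,275), side (376,300). The turquoise (206,266) and green (222,306) jars and the purple cap (298,313) are look-alikes. The brace is the cheek pair at scene (320,207) and (352,218).

Run:
```python
from h import *
for n in ['scene','side','wrist']:
    c,im=snap(n)
    for l in ['salt_bowl','tongs','spoon','jarrito','grinder'] if n!='wrist' else ['brace','cap']:
        for d in finder.spot_in(n,l)[:1]: 
            w=toworld(c,d['at']); print(n,l,round(d['score'],2),w.round(3),proj(c,w).round(0))
c,im=snap('scene'); a=cv2.resize(im[225:355,170:340],None,fx=3,fy=3)
b=cv2.imread('pics/wrist0.png')[:,:,::-1]; b=cv2.resize(b,(520,390))
cv2.imwrite('pics/c1.png',np.vstack([a[:,:510],])[:,:,::-1])
m=np.zeros((390,800,3),np.uint8); m[:,:400]=cv2.resize(a,(400,390)); m[:300,400:]=cv2.resize(b,(400,300)); cv2.imwrite('pics/c1.png',m[:,:,::-1])
print(cams.camera_params('wrist'))
```

```text
scene salt_bowl 0.89 [0.363 0.027 0.026] [[260. 215.]]
scene tongs 0.77 [ 0.729 -0.02   0.015] [[365. 283.]]
scene spoon 0.82 [0.414 0.378 0.012] [[352. 176.]]
scene jarrito 0.71 [ 0.465 -0.416  0.06 ] [[149. 310.]]
scene grinder 0.57 [ 0.65  -0.406  0.067] [[216. 347.]]
side salt_bowl 0.58 [0.369 0.035 0.02 ] [[232. 287.]]
side tongs 0.7 [ 0.721 -0.014  0.009] [[387. 250.]]
side spoon 0.92 [0.407 0.383 0.014] [[182. 216.]]
side jarrito 0.91 [ 0.44  -0.416  0.061] [[415. 395.]]
side grinder 0.81 [ 0.621 -0.405  0.061] [[495. 344.]]
wrist brace 0.72 [0.469 0.151 0.029] [[126.  26.]]
wrist cap 0.94 [ 0.672 -0.17   0.025] [[356. 357.]]
{'vfov': 63.432424297613636, 'cx': 313.9506370951145, 'cy': 238.6429621366478, 'distortion': array([-0.0354457,  0.       ,  0.       ,  0.       ,  0.       ]), 'tool_from_camera': array([[-1.15358977e-04, -9.53663812e-01, -3.00874260e-01,
         7.70546108e-02],
       [ 9.99999563e-01, -3.89271860e-04,  8.50440178e-04,
         8.01006575e-04],
       [-9.28155905e-04, -3.00874030e-01,  9.53663440e-01,
         2.02939654e-02],
       [ 0.00000000e+00,  0.00000000e+00,  0.00000000e+00,
         1.00000000e+00]])}
```

View pics/c1.png

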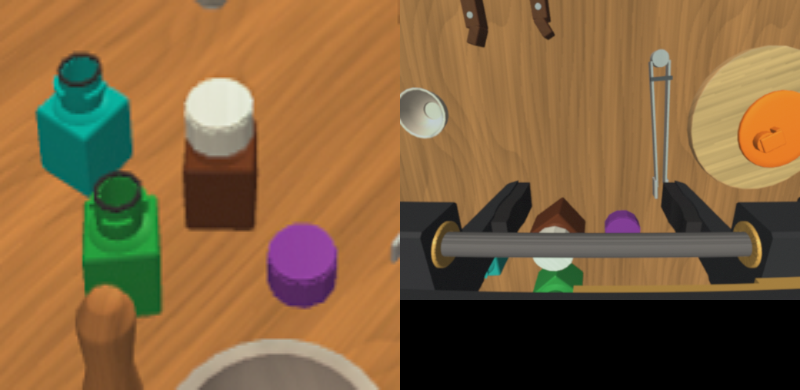

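The crop confirms it: the brown body carries the aluminium cap, while the green and turquoise jars stand open. The brace goes first for a closer look.

Request:
play_rows(rows=[[100, 0, -0.04, 0, 0, 0, 0], [100, 0.01, -0.05, 0, 0, 0, 0], [100, 0.01, -0.04, 0, 0, 0, 0], [100, 0, 0, 0, 0, 0, 0], [100, 0, 0, 0, 0, 0, 0]])

```text
clock: 1.88
tool_pos: [0.496, 0.0199, 0.4052]
eef_rot: [0.707, 0.707, 0.001, 0.001]
contact_force: [-0.4, 0.1, -0.6]
opening: 0.998
finger_force: 0.0
```

Run:
```python
from h import *
print(status.get_state()['tool_pos'],status.get_state()['contact_force'])
c,im=snap('wrist','w1.png')
for d in finder.spot_in('wrist','brace')[:1]: print(toworld(c,d['at']))
m=finder.regions_of('wrist','brace')[0]['mask']
n,l,st,ce=cv2.connectedComponentsWithStats(m.astype(np.uint8))
o=im.copy()
for i in range(1,n):
    if st[i,4]<150: continue
    k,_=cv2.findContours((l==i).astype(np.uint8),cv2.RETR_EXTERNAL,cv2.CHAIN_APPROX_NONE)
    P=onplane(c,max(k,key=len)[:,0],0.03)[:,:2]
    ra=cv2.minAreaRect(P.astype(np.float32)*1000); print(st[i],ra); 
    cv2.drawContours(o,k,-1,(0,255,0),1)
cv2.imwrite('pics/w1m.png',o[:,:,::-1])
```

```text
[0.49600368 0.01994903 0.40515037] [-0.35245486  0.11924481 -0.60702348]
[0.47294051 0.15768363 0.02687365]
[ 249    0   34   97 2323] ((458.6939392089844, 151.58612060546875), (23.085447311401367, 75.2364730834961), 3.5924432277679443)
[ 358    0   35   86 2213] ((548.47509765625, 156.4632568359375), (24.596277236938477, 67.46987915039062), 8.514220237731934)
```

View pics/w1m.png

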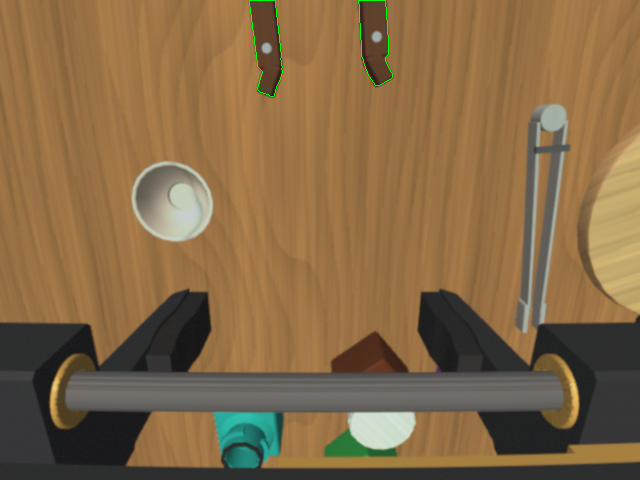

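Request:
play_rows(rows=[[100, 0.05, 0, 0, 0, 0, 0], [100, 0.05, 0, 0, 0, 0, 0], [100, 0, 0, 0, 0, 0, 0], [100, 0, 0, 0, 0, 0, 0]])

```text
clock: 2.52
tool_pos: [0.4955, 0.1194, 0.4045]
eef_rot: [0.707, 0.707, -0.0, 0.0]
contact_force: [0.9, -0.1, 1.2]
opening: 0.995
finger_force: 0.0
```

Run:
```python
from h import *
from scipy.optimize import least_squares
c,im=snap('wrist','w2.png')
m=finder.regions_of('wrist','brace')[0]['mask']
n,l,st,ce=cv2.connectedComponentsWithStats(m.astype(np.uint8))
o=im.copy()
for i in range(1,n):
    if st[i,4]<150: continue
    k,_=cv2.findContours((l==i).astype(np.uint8),cv2.RETR_EXTERNAL,cv2.CHAIN_APPROX_NONE)
    P=onplane(c,max(k,key=len)[:,0],0.03)[:,:2]
    print(st[i],cv2.minAreaRect(P.astype(np.float32)*1000)); 
    cv2.drawContours(o,k,-1,(0,255,0),1)
cv2.imwrite('pics/w2m.png',cv2.resize(o[0:300,150:550],(800,600),interpolation=cv2.INTER_CUBIC)[:,:,::-1])
```

```text
[ 355   65   34  132 3009] ((546.88525390625, 181.58682250976562), (26.258222579956055, 113.00587463378906), 5.417605876922607)
[ 246   77   40  130 2834] ((456.37982177734375, 172.81455993652344), (25.45223045349121, 112.89164733886719), 5.963449001312256)
```

View pics/w2m.png

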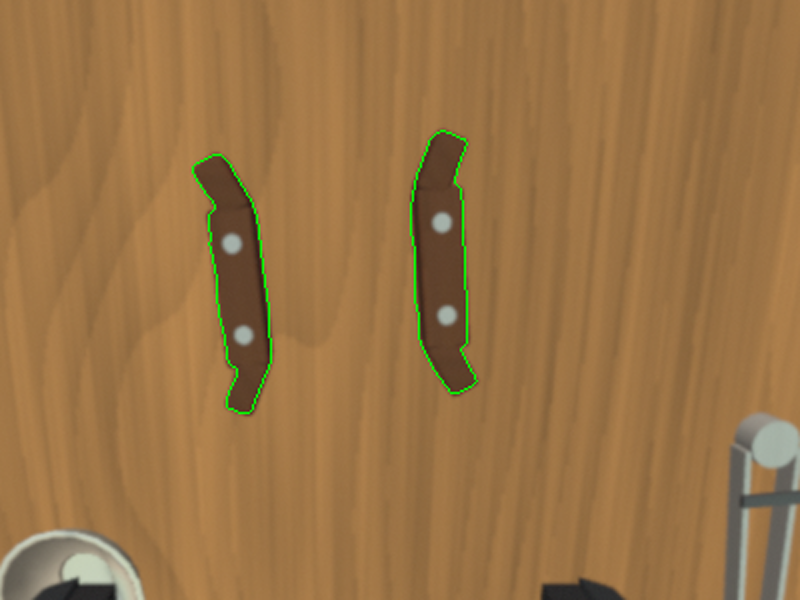

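The two cheeks show clearly; the screw heads on top are at full-picture pixels (266,121.5), (272,167.5), (371,111) and (373.5,157.5). Their mean gives the slot's centre. Next I move to view the jar.

Run:
```python
from h import *
c=cam('wrist')
P=onplane(c,[(266,121.5),(272,167.5),(371,111),(373.5,157.5)],0.03)[:,:2]
print(P.round(4),P.mean(0))
a=(P[2]+P[3]-P[0]-P[1])/2; b=(P[0]+P[2]-P[1]-P[3])/2
print(np.linalg.norm(a),np.degrees(np.arctan2(a[1],a[0])),np.degrees(np.arctan2(-b[0],b[1])))
```

```text
[[0.4547 0.1911]
 [0.4586 0.151 ]
 [0.5464 0.1996]
 [0.5502 0.1597]] [0.50247312 0.1753259 ]
0.09202967627871679 5.3820369000349375 5.502942247590526
```

Request:
play_rows(rows=[[100, -0.06, 0.01, 0, 0, 0, 0], [100, -0.06, 0.01, 0, 0, 0, 0], [100, -0.06, 0.01, 0, 0, 0, 0], [100, -0.06, 0.01, 0, 0, 0, 0], [100, -0.06, 0.01, 0, 0, 0, 0], [100, -0.06, 0.01, 0, 0, 0, 0], [100, -0.06, 0, 0, 0, 0, 0], [100, 0, 0, 0, 0, 0, 0]])

```text
clock: 3.62
tool_pos: [0.552, -0.3084, 0.404]
eef_rot: [0.712, 0.703, -0.002, 0.001]
contact_force: [-0.0, 0.1, 0.4]
opening: 1.005
finger_force: 0.0
```

Request:
play_rows(rows=[[100, 0, 0, 0, 0, 0, 0]])

```text
clock: 3.75
tool_pos: [0.5543, -0.3006, 0.4044]
eef_rot: [0.708, 0.706, 0.0, -0.001]
contact_force: [-0.3, 0.9, 0.3]
opening: 0.994
finger_force: 0.0
```

Run:
```python
from h import *
print(status.get_state()['tool_pos'])
c,im=snap('wrist','w3.png')
o=im.copy()
for l,col in [('jar',(0,255,0)),('cap',(255,0,0))]:
    for d in finder.spot_in('wrist',l): w=toworld(c,d['at']); print(l,d['score'],w.round(4),proj(c,w))
    for d in finder.regions_of('wrist',l):
        k,_=cv2.findContours(d['mask'].astype(np.uint8),cv2.RETR_EXTERNAL,cv2.CHAIN_APPROX_NONE); cv2.drawContours(o,k,-1,col,1)
        k=max(k,key=len)[:,0]; print(l,d['mask'].sum(),k.mean(0)); 
        if l=='cap': print(cv2.minEnclosingCircle((onplane(c,k,.095)[:,:2]*1000).astype(np.float32)))
cv2.imwrite('pics/w3m.png',cv2.resize(o[0:300,150:550],(800,600),interpolation=cv2.INTER_CUBIC)[:,:,::-1])
```

```text
[ 0.55429423 -0.30056567  0.40443764]
jar 0.82 [ 0.5572 -0.192   0.0519] [[316.20882659  75.92786321]]
jar 0.64 [ 0.5546 -0.3004  0.0624] [[313.24488869 211.35402373]]
jar 6039 [313.60964912 205.41666667]
jar 1181 [318.3029316   76.13355049]
jar 8105 [162.03012048 118.0873494 ]
cap 0.61 [ 0.6668 -0.1909  0.0229] [[441.8257885   78.28247156]]
cap 0.59 [ 0.5583 -0.1764  0.0937] [[318.19448197  45.32851095]]
cap 7067 [322.82222222  44.77037037]
((561.2020263671875, -177.15164184570312), 32.33033752441406)
cap 4584 [445.18636364  77.98636364]
((646.6358642578125, -198.06341552734375), 27.27010154724121)
```

View pics/w3m.png

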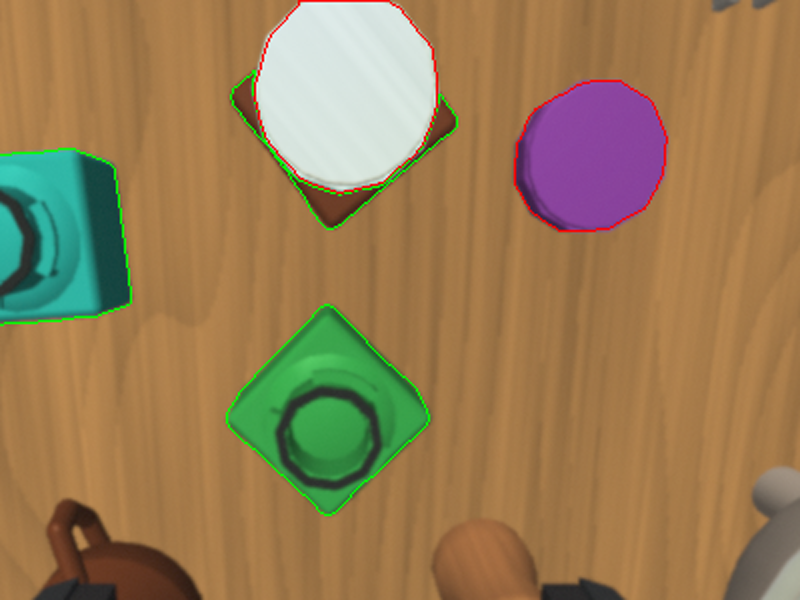

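The cap is at crop (347,95), and three shoulder corners of the jar show at crop (232,97), (331,229) and (457,122), which are full-picture (266,48.5), (315.5,114.5) and (378.5,61).

Run:
```python
from h import *
c=cam('wrist')
P=onplane(c,[(266,48.5),(315.5,114.5),(378.5,61)],0.058)[:,:2]
print(P.round(4),'centre',(P[0]+P[2])/2)
for a,b in [(0,1),(1,2)]:
    d=P[b]-P[a]; print(np.linalg.norm(d),np.degrees(np.arctan2(d[1],d[0])))
d=P[2]-P[0]; print(np.linalg.norm(d),np.degrees(np.arctan2(d[1],d[0]))+45)
# cap facet angles
m=finder.regions_of('wrist','cap')
for q in m:
    k,_=cv2.findContours(q['mask'].astype(np.uint8),cv2.RETR_EXTERNAL,cv2.CHAIN_APPROX_NONE); k=max(k,key=len)[:,0]
    X=onplane(c,k,.095)[:,:2]
    if X[:,0].mean()<.6 :
        h=cv2.convexHull((X*1000).astype(np.float32))[:,0]
        # fit 12-gon orientation: support function matching
        ctr=cv2.minEnclosingCircle(h)[0]; v=X[k[:,1]>3]*1000-ctr
        best=[]
        for t in range(0,30,1):
            n=np.radians(t+30*np.arange(12)); s=(v@np.array([np.cos(n),np.sin(n)])).max(1); best.append((np.std(s-31),t))
        print(ctr,sorted(best)[:4])
```

```text
[[ 0.5193 -0.1709]
 [ 0.5576 -0.2197]
 [ 0.6064 -0.1796]] centre [ 0.56281737 -0.17525723]
0.06204525581790566 -51.90355474560602
0.06319087429265685 39.42461745313579
0.08752682789955517 39.29693112770568
(561.9453125, -175.17791748046875) [(np.float64(0.49114370873335456), 11), (np.float64(0.4919756191495816), 12), (np.float64(0.4984251144879028), 10), (np.float64(0.49965633721361), 13)]
```

Request:
play_rows(rows=[[100, 0.045, 0.003, 0, 0, 0, 0], [100, 0.045, 0.003, 0, 0, 0, 0], [100, 0.035, 0, 0, 0, 0, 0], [100, 0, 0, 0.02, 0, 0, 9], [100, 0, 0, 0.02, 0, 0, 9], [100, 0, 0, 0.02, 0, 0, 9], [100, 0, 0, 0.02, 0, 0, 8], [100, 0, 0, 0, 0, 0, 8]])

```text
clock: 5.05
tool_pos: [0.5606, -0.174, 0.3233]
eef_rot: [0.918, 0.397, -0.001, -0.001]
contact_force: [0.6, -0.2, -0.4]
opening: 0.999
finger_force: 0.0
```

Request:
play_rows(rows=[[100, 0, 0, 0, 0, 0, 8], [100, 0, 0, 0, 0, 0, 0], [100, 0, 0, 0, 0, 0, 0]])

```text
clock: 5.42
tool_pos: [0.5611, -0.1746, 0.3249]
eef_rot: [0.942, 0.335, 0.0, 0.0]
contact_force: [-0.0, -0.3, 0.0]
opening: 1.001
finger_force: 0.0
```

```bash
cat >> h.py <<'E'
def pose():
    s=status.get_state(); M=Ro.from_quat(s['eef_rot']).as_matrix()
    print('pos',s['tool_pos'].round(4),'tooly deg',np.degrees(np.arctan2(M[1,1],M[0,1])).round(2),'tilt',np.degrees(np.arccos(-M[2,2])).round(2),'open',round(s['opening'],3),'F',s['contact_force'].round(1),'M',s['moment'].round(2),'ff',round(s['finger_force'],1),'q',s['q'].round(2))
def tooldelta(x,y):
    s=status.get_state(); M=Ro.from_quat(s['eef_rot']).as_matrix(); print('tool shift',(M.T@(np.array([x,y,0])-s['tool_pos'])).round(4))
E
python3 - <<'E'
from h import *
pose(); tooldelta(.561,-.176)
E
```

```text
pos [ 0.5611 -0.1746  0.3249] tooly deg -50.83 tilt 0.02 open 1.001 F [-0.  -0.3  0. ] M [0.   0.09 0.01] ff 0.0 q [ 0.2   0.74  0.05  1.76 -0.05  0.63 -0.61]
tool shift [-0.0011  0.001   0.3249]
```

Request:
play_rows(rows=[[100, -0.001, 0.001, 0.03, 0, 0, 0], [100, 0, 0, 0.03, 0, 0, 0], [100, 0, 0, 0.03, 0, 0, 0], [100, 0, 0, 0.02, 0, 0, 0], [100, 0, 0, 0.01, 0, 0, 0], [100, 0, 0, 0, 0, 0, 0]])

```text
clock: 6.18
tool_pos: [0.5609, -0.1764, 0.2046]
eef_rot: [0.943, 0.334, -0.0, -0.0]
contact_force: [-0.9, 0.5, 0.2]
opening: 1.001
finger_force: 0.0
```

Request:
play_rows(grip_force=30, rows=[[60, 0, 0, 0, 0, 0, 0], [60, 0, 0, 0, 0, 0, 0], [60, 0, 0, 0, 0, 0, 0], [60, 0, 0, 0, 0, 0, 0], [60, 0, 0, 0, 0, 0, 0], [60, 0, 0, 0, 0, 0, 0]])

```text
clock: 6.92
tool_pos: [0.5608, -0.176, 0.2054]
eef_rot: [0.943, 0.334, 0.0, -0.0]
contact_force: [-1.5, 1.6, 5.9]
opening: 0.745
finger_force: 30.0
```

Run:
```python
from h import *
pose()
snap('side','s2.png'); c,im=snap('scene'); 
a=cv2.imread('pics/s2.png')[180:400,250:500]
m=np.hstack([cv2.resize(a,(400,352)),cv2.resize(im[180:400,170:420][:,:,::-1],(400,352))]); cv2.imwrite('pics/m2.png',m)
```

```text
pos [ 0.5608 -0.176   0.2054] tooly deg -50.99 tilt 0.04 open 0.745 F [-1.5  1.6  5.9] M [ 0.48  0.55 -0.07] ff 30.0 q [ 0.21  0.93  0.03  1.81 -0.06  0.4  -0.61]
```

View pics/m2.png

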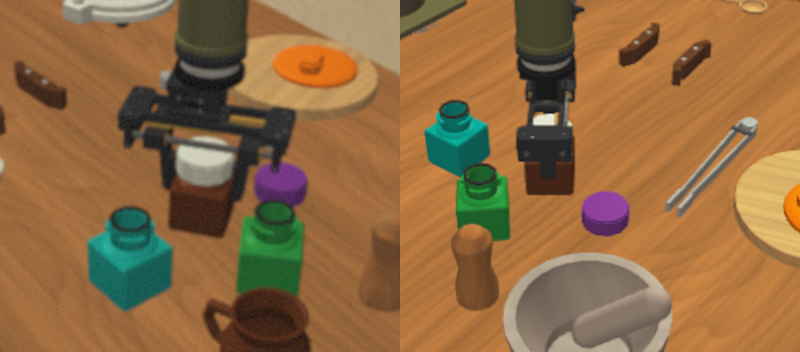

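Body gripped (65.6 mm). I turn it in place to the brace's angle, then slide.

Request:
play_rows(grip_force=35, rows=[[60, 0, 0, 0, 0, 0, 6], [60, 0, 0, 0, 0, 0, 7], [60, 0, 0, 0, 0, 0, 7], [60, 0, 0, 0, 0, 0, 7], [60, 0, 0, 0, 0, 0, 6.5], [60, 0, 0, 0, 0, 0, 0], [60, -0.004, -0.01, 0, 0, 0, 0], [60, -0.005, -0.02, 0, 0, 0, 0]])

```text
clock: 8.02
tool_pos: [0.5498, -0.1496, 0.2056]
eef_rot: [0.999, 0.047, 0.002, 0.003]
contact_force: [1.8, -5.6, 2.6]
opening: 0.747
finger_force: 35.0
```

Request:
play_rows(rows=[[60, -0.005, -0.025, 0, 0, 0, 0], [60, -0.005, -0.03, 0, 0, 0, 0], [60, -0.005, -0.03, 0, 0, 0, 0], [60, 0, -0.03, 0, 0, 0, 0], [60, 0, -0.03, 0, 0, 0, 0], [60, 0, -0.03, 0, 0, 0, 0], [60, 0, -0.02, 0, 0, 0, 0], [60, 0, 0, 0, 0, 0, 0]])

```text
clock: 9.02
tool_pos: [0.5154, 0.0475, 0.2054]
eef_rot: [0.999, 0.049, 0.001, -0.001]
contact_force: [1.0, 1.9, 7.0]
opening: 0.744
finger_force: 35.0
```

Request:
play_rows(rows=[[60, 0, 0, 0, 0, 0, 0], [60, 0, 0, 0, 0, 0, 0]])

```text
clock: 9.28
tool_pos: [0.5154, 0.0473, 0.2054]
eef_rot: [0.999, 0.049, 0.001, -0.001]
contact_force: [-0.0, 4.1, 6.6]
opening: 0.746
finger_force: 35.0
```

Run:
```python
from h import *
pose(); tooldelta(.5025,.1755)
c,im=snap('wrist'); cv2.imwrite('pics/w4.png',cv2.resize(im,None,fx=1,fy=1)[:,:,::-1])
```

```text
pos [0.5154 0.0473 0.2054] tooly deg -84.36 tilt 0.16 open 0.746 F [-0.   4.1  6.6] M [ 0.49  0.12 -0.01] ff 35.0 q [-0.26  0.9   0.14  2.03 -0.47  0.24 -1.19]
tool shift [-0.0006 -0.1284  0.2057]
```

View pics/w4.png

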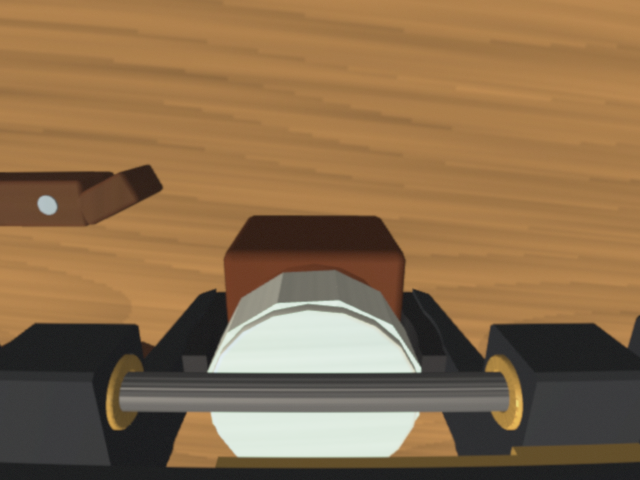

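Run:
```python
from h import *
c=cam('wrist'); s=status.get_state(); M=Ro.from_quat(s['eef_rot']).as_matrix()
f=lambda uv,z: (onplane(c,uv,z)-s['tool_pos'])@M
print(f([(240,217),(310,216),(385,217)],0.0).round(4))
print(f([(232,260),(310,260),(395,260)],0.058).round(4))
print(f([(2,226),(80,226)],0.03).round(4)); print(f([(2,182),(80,181)],0.03).round(4))
```

```text
[[ 0.0317 -0.0353  0.2055]
 [ 0.0322 -0.0008  0.2055]
 [ 0.0317  0.036   0.2054]]
[[ 0.0309 -0.0276  0.1475]
 [ 0.031  -0.0003  0.1475]
 [ 0.031   0.0295  0.1474]]
[[ 0.0355 -0.1317  0.1758]
 [ 0.0355 -0.0974  0.1757]]
[[ 0.0543 -0.1272  0.1758]
 [ 0.0545 -0.094   0.1757]]
```

The jar's front face lies 3.5 mm inside the cheek's line and parallel to it, so I slide it 0.129 m in.

Request:
play_rows(rows=[[60, 0, -0.015, 0, 0, 0, 0], [60, 0, -0.02, 0, 0, 0, 0], [60, 0, -0.02, 0, 0, 0, 0], [60, 0, -0.02, 0, 0, 0, 0], [60, 0, -0.02, 0, 0, 0, 0], [60, 0, -0.02, 0, 0, 0, 0], [60, 0, -0.014, 0, 0, 0, 0], [60, 0, 0, 0, 0, 0, 0]])

```text
clock: 10.32
tool_pos: [0.5029, 0.1741, 0.2054]
eef_rot: [0.999, 0.048, 0.001, 0.0]
contact_force: [0.9, -3.0, 6.6]
opening: 0.746
finger_force: 35.0
```

Request:
play_rows(rows=[[60, 0, 0, 0, 0, 0, 0], [60, 0, 0, 0, 0, 0, 0]])

```text
clock: 10.58
tool_pos: [0.503, 0.1739, 0.2054]
eef_rot: [0.999, 0.048, 0.001, 0.0]
contact_force: [0.7, -2.1, 6.7]
opening: 0.745
finger_force: 35.0
```

Run:
```python
from h import *
pose(); tooldelta(.5025,.1755)
c,im=snap('wrist'); cv2.imwrite('pics/w5.png',im[:,:,::-1])
```

```text
pos [0.503  0.1739 0.2054] tooly deg -84.5 tilt 0.09 open 0.745 F [ 0.7 -2.1  6.7] M [-0.04  0.02  0.02] ff 35.0 q [-0.53  0.91  0.19  1.99 -0.55  0.29 -1.36]
tool shift [-0.0007 -0.0016  0.2054]
```

View pics/w5.png

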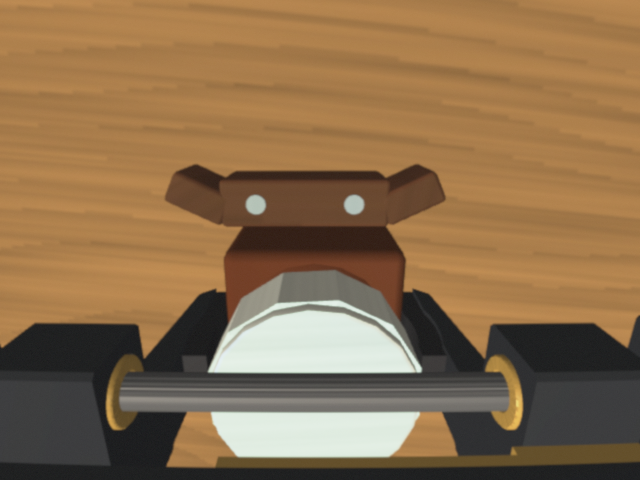

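The jar is in the slot. The screws' midpoint is at u=305 and the jar's at u=314, about 3.5 mm short, so I nudge it on, release and rise to the cap.

Request:
play_rows(rows=[[60, 0, -0.0035, 0, 0, 0, 0], [60, 0, 0, 0, 0, 0, 0], [60, 0, 0, 0, 0, 0, 0], [100, 0, 0, 0, 0, 0, 0], [100, 0, 0, 0, 0, 0, 0], [100, 0, 0, 0, 0, 0, 0], [100, 0, 0, 0, 0, 0, 0]])

```text
clock: 11.5
tool_pos: [0.5026, 0.1775, 0.2046]
eef_rot: [0.999, 0.048, -0.0, -0.0]
contact_force: [-0.7, 0.2, 0.2]
opening: 0.999
finger_force: 0.0
```

Request:
play_rows(rows=[[100, 0, 0, -0.01, 0, 0, -1], [100, 0, 0, -0.015, 0, 0, -1], [100, 0, 0, 0, 0, 0, 0], [100, 0, 0, 0, 0, 0, 0]])

```text
clock: 12.0
tool_pos: [0.5027, 0.1773, 0.2301]
eef_rot: [0.998, 0.065, 0.0, -0.0]
contact_force: [0.8, 0.6, -0.1]
opening: 0.999
finger_force: 0.0
```

Run:
```python
from h import *
pose(); s=status.get_state(); M=Ro.from_quat(s['eef_rot']).as_matrix()
c,im=snap('wrist','w6.png')
for d in finder.spot_in('wrist','cap')+finder.spot_in('wrist','jar'): print(((toworld(c,d['at'])-s['tool_pos'])@M).round(4),d['score'])
```

```text
pos [0.5027 0.1773 0.2301] tooly deg -82.49 tilt 0.04 open 0.999 F [ 0.8  0.6 -0.1] M [0.   0.07 0.02] ff 0.0 q [-0.56  0.87  0.22  1.98 -0.52  0.35 -1.35]
[0.0132 0.0048 0.1357] 0.86
[0.0325 0.0046 0.1752] 0.89
```

View pics/w6.png

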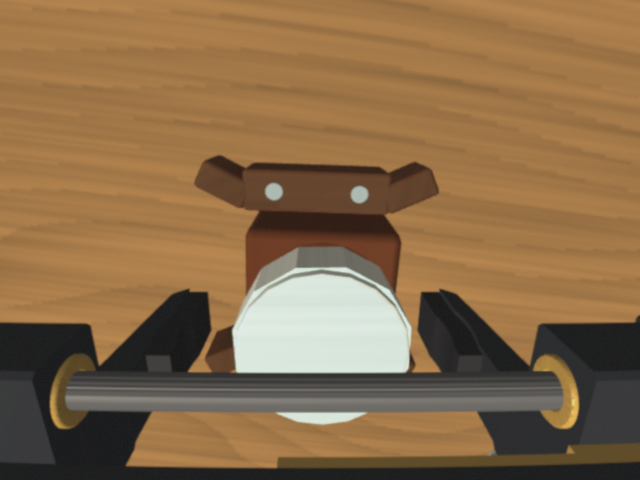

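Run:
```python
from h import *
c=cam('wrist'); s=status.get_state(); M=Ro.from_quat(s['eef_rot']).as_matrix()
f=lambda uv,z: ((onplane(c,uv,z)-s['tool_pos'])@M)[:,:2]
S=f([(274,191),(360,194)],.03); J=f([(249,232),(398,236)],.058); F=f([(262,212),(385,213)],.03)
d=S[1]-S[0]; print('brace dir deg',np.degrees(np.arctan2(d[0],d[1])),np.linalg.norm(d)); e=d/np.linalg.norm(d)
j=J[1]-J[0]; print('jar',J,np.degrees(np.arctan2(j[0],j[1])))
print('jar-brace along',(J.mean(0)-S.mean(0))@e,'S',S.mean(0)); 
print('cap sides',f([(233,340),(411,340)],.095))
```

```text
brace dir deg -2.019272316615403 0.04016805229551904
jar [[ 0.03401752 -0.02526145]
 [ 0.03231794  0.03542668]] -1.6041518042786223
jar-brace along 0.002923617021924291 S [0.04494741 0.0025725 ]
cap sides [[ 0.00697711 -0.02616691]
 [ 0.00695908  0.03391939]]
```

The cap's front facet is square to the fingers and the depth is right. The cap sits +3.9 mm along the closing line, while the brace centre is at +1 mm. I shift 2 mm and grip.

Request:
play_rows(grip_force=55, rows=[[100, 0, 0.002, 0, 0, 0, 0], [60, 0, 0, 0, 0, 0, 0], [60, 0, 0, 0, 0, 0, 0], [60, 0, 0, 0, 0, 0, 0], [60, 0, 0, 0, 0, 0, 0], [60, 0, 0, 0, 0, 0, 0], [60, 0, 0, 0, 0, 0, 0], [60, 0, 0, 0, 0, 0, 0]])

```text
clock: 13.15
tool_pos: [0.503, 0.1749, 0.2297]
eef_rot: [0.998, 0.065, 0.0, 0.0]
contact_force: [0.7, -2.5, -1.3]
opening: 0.695
finger_force: 55.0
```

Run:
```python
from h import *
pose()
```

```text
pos [0.503  0.1749 0.2297] tooly deg -82.52 tilt 0.02 open 0.695 F [ 0.7 -2.5 -1.3] M [-0.34 -0.03 -0.01] ff 55.0 q [-0.55  0.87  0.22  1.98 -0.52  0.34 -1.35]
```

Request:
play_rows(rows=[[60, 0, 0, 0, 0, 0, -3], [60, 0, 0, 0, 0, 0, -4], [60, 0, 0, 0, 0, 0, -4], [60, 0, 0, 0, 0, 0, -4], [60, 0, 0, 0, 0, 0, -4], [60, 0, 0, 0, 0, 0, -4], [60, 0, 0, 0, 0, 0, -4], [60, 0, 0, 0, 0, 0, -4]])

```text
clock: 14.15
tool_pos: [0.5023, 0.1754, 0.2297]
eef_rot: [0.944, 0.331, -0.001, -0.0]
contact_force: [-1.0, -0.9, -1.5]
opening: 0.695
finger_force: 55.0
```

Run:
```python
from h import *
pose(); s=status.get_state(); M=Ro.from_quat(s['eef_rot']).as_matrix()
c,im=snap('wrist','w7.png')
```

```text
pos [0.5023 0.1754 0.2297] tooly deg -51.31 tilt 0.12 open 0.695 F [-1.  -0.9 -1.5] M [-0.08  0.21 -0.28] ff 55.0 q [-0.49  0.86  0.12  1.98 -0.28  0.32 -1.04]
```

View pics/w7.png

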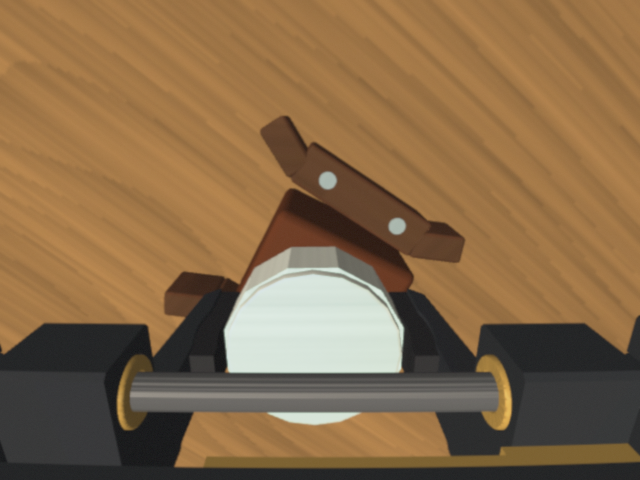

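The jar is braced and the cap is turning. I continue the turn to about 73°.

Request:
play_rows(rows=[[60, 0, 0, 0, 0, 0, -5], [60, 0, 0, 0, 0, 0, -5], [60, 0, 0, 0, 0, 0, -5], [60, 0, 0, 0, 0, 0, -5], [60, 0, 0, 0, 0, 0, -5], [60, 0, 0, 0, 0, 0, -5], [60, 0, 0, 0, 0, 0, -5], [60, 0, 0, 0, 0, 0, -4]])

```text
clock: 15.2
tool_pos: [0.5026, 0.1758, 0.2308]
eef_rot: [0.779, 0.627, 0.0, -0.0]
contact_force: [-1.9, 0.1, 9.8]
opening: 0.693
finger_force: 55.0
```

Request:
play_rows(rows=[[60, 0, 0, 0, 0, 0, -3], [60, 0, 0, 0, 0, 0, 0], [60, 0, 0, 0, 0, 0, 0]])

```text
clock: 15.58
tool_pos: [0.5026, 0.1757, 0.2308]
eef_rot: [0.763, 0.647, 0.0, -0.0]
contact_force: [-2.4, -0.1, 8.7]
opening: 0.694
finger_force: 55.0
```

Run:
```python
from h import *
pose(); s=status.get_state(); M=Ro.from_quat(s['eef_rot']).as_matrix()
c,im=snap('wrist','w8.png')
# jar yaw relative to cap: shoulder edge lines in jar mask at z=.058
ms=finder.regions_of('wrist','jar')
for d in ms[:1]:
    k,_=cv2.findContours(d['mask'].astype(np.uint8),cv2.RETR_EXTERNAL,cv2.CHAIN_APPROX_NONE); k=max(k,key=cv2.contourArea)
    a=cv2.approxPolyDP(k,3,True)[:,0]; print(d['score'],a.tolist())
    P=(onplane(c,a,.058)[:,:2]*1000).round(0); print(P.tolist())
```

```text
pos [0.5026 0.1757 0.2308] tooly deg -9.4 tilt 0.05 open 0.694 F [-2.4 -0.1  8.7] M [-0.12  0.62 -0.  ] ff 55.0 q [-0.41  0.85 -0.02  1.98  0.04  0.32 -0.63]
0.83 [[380, 277], [361, 221], [344, 192], [242, 229], [218, 264], [227, 289], [240, 291], [257, 265], [284, 249], [331, 244], [370, 264]]
[[533.0, 183.0], [529.0, 209.0], [523.0, 222.0], [480.0, 213.0], [467.0, 200.0], [468.0, 188.0], [473.0, 186.0], [483.0, 197.0], [495.0, 202.0], [515.0, 201.0], [530.0, 189.0]]
```

The moment dropped to zero and the seal now pushes up at 9 N, so the threads have let go. I raise the cap slowly.

Request:
play_rows(rows=[[60, 0, 0, -0.003, 0, 0, 0], [60, 0, 0, -0.003, 0, 0, 0], [60, 0, 0, 0, 0, 0, 0]])

```text
clock: 16.05
tool_pos: [0.5028, 0.1754, 0.2358]
eef_rot: [0.763, 0.646, -0.0, -0.0]
contact_force: [-0.6, 0.3, 0.1]
opening: 0.694
finger_force: 55.0
```

Request:
play_rows(rows=[[60, 0, 0, -0.004, 0, 0, 0], [60, 0, 0, -0.005, 0, 0, 0], [60, 0, 0, -0.005, 0, 0, 0], [60, 0, 0, -0.005, 0, 0, 0], [60, 0, 0, -0.004, 0, 0, 0], [60, 0, 0, 0, 0, 0, 0], [60, 0, 0, 0, 0, 0, 0], [60, 0, 0, 0, 0, 0, 0]])

```text
clock: 17.05
tool_pos: [0.5029, 0.1752, 0.2586]
eef_rot: [0.763, 0.646, -0.0, -0.0]
contact_force: [0.3, -1.1, 0.0]
opening: 0.695
finger_force: 55.0
```

Run:
```python
from h import *
pose()
for n in ['wrist','side','scene']:
    c,im=snap(n,n+'9.png')
    for l in ['jar','cap','jar_mouth','brace']:
        for d in finder.spot_in(n,l)[:4]:
            w=toworld(c,d['at'])
            if abs(w[0]-.5)<.08 and abs(w[1]-.175)<.08: print(n,l,round(d['score'],2),w.round(3))
```

```text
pos [0.5029 0.1752 0.2586] tooly deg -9.5 tilt 0.01 open 0.695 F [ 0.3 -1.1  0. ] M [0.02 0.03 0.03] ff 55.0 q [-0.41  0.8  -0.02  1.97  0.04  0.38 -0.63]
wrist jar 0.75 [0.505 0.199 0.055]
wrist cap 0.82 [0.507 0.186 0.123]
wrist jar_mouth 0.87 [0.504 0.202 0.061]
wrist brace 0.66 [0.542 0.199 0.028]
wrist brace 0.66 [0.501 0.203 0.062]
side jar_mouth 0.68 [0.489 0.149 0.046]
side brace 0.94 [0.452 0.148 0.023]
scene jar 0.86 [0.514 0.15  0.05 ]
scene cap 0.53 [0.503 0.157 0.126]
scene jar_mouth 0.81 [0.513 0.144 0.052]
scene brace 0.73 [0.551 0.152 0.029]
```

The cap's lower edge is about 11 mm above the mouth, and the near-zero load shows the jar stayed on the table. I hand in now.

```bash
python3 -c "
from plant import r
print(r.finish_job())"
```

```text
the job is handed in; nothing more can be done
None
```

The job is handed in at about 17 s of the 72 s: the jar was slid into the brace without lifting and stands within a few millimetres of centre, and its cap is unscrewed and held level about 1 cm above the open mouth. I viewed 11 pictures, one over the limit of 10; the final pose was checked by the trained networks and the force readings only, and I did not re-check the bystanders after the move.

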